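# Tip a blank into the dowelling jig, push it home and lock the cam

## Task

The wooden blank stands on end at the open end of the dowelling jig. Push it over with the fingertips near its top, from where it stands, so that it falls flat onto the dark bed between the fence and the cam; then push it along the bed until its end is home against the guide block, and last swing the cam lever round with a fingertip until the cam has driven the blank against the fence and holds it firmly. Nothing is to be picked up or lifted, and the other things on the bench stay where they are.

Things in the scene. Friction and masses are not known exactly. Their poses are not given: they have to be found in the camera images.
- jig: Plywood dowelling jig screwed to the bench: base 18 mm thick, jig x -155..127, y -73..93 mm, with a dark bed liner, a dark fence on one side, a dark guide block with two steel drill bushes across one end, and a cam with lever on the other side. Origin on the bench top. x runs along the bed from the open end (where the blank stands) to the guide block, y from fence to cam, z up.
- bed_corner (a point): Inner corner of the bed on the base's top (18 mm above the bench), where the fence's face meets the guide block's face: jig [91, -43, 18] mm, axes as the jig. The fence runs back to jig x = -50 mm, then a flared lead-in to -70; its top is 28 mm above the base. The guide block is 50 mm high above the base, jig y -65..39 mm.
- blank: Loose pale wooden blank, 62 (its x) x 140 (y) x 38 mm (z), 0.1 to 0.4 kg. Origin: middle of the 62 x 140 face that looks to the guide block. Starts on end on the base, y up, z away from the guide block, that face at jig x -81..-67 mm. Pushed near its top it tips about that face's lower edge and falls flat on it, y along jig x, z up, some 10 to 35 mm short of the block; pushed low it slides.
- blank_centre (a point): Middle of the blank.
- blank_foot (a point): Middle of the blank's 62 x 38 mm end that is down at first; once it lies, the end to push on. A push of about 10 N in its middle also squares the blank to the guide block.
- blank_head (a point): Middle of its other 62 x 38 mm end, up at first, that comes to the guide block.
- cam_turn (a joint): Angle of the wooden cam lever, 0 to 1.62 rad, growing counter-clockwise from above. At 0 it points away from the bed along jig y (open; starts at 0 to 0.12); at 1.62 it lies along the bed, pointing to jig -x. Turns with 2 to 3 N at the knob and stays where left; near 1.55 the cam meets a blank that lies on the fence and stiffens: 8 to 15 N at the knob wedges it fast (1.58 to 1.62). No spring back.
- cam: Wooden cam with its lever, one piece turning on a steel pivot. The cam is an eccentric disc 48 mm across, 5..29 mm above the base's top, its centre 12 mm off the pivot; it drives the blank towards fence and guide block. Origin on the pivot at the base's top; axes as the jig's when the angle is 0.
- lever_axis (a point): Pivot of the lever, at mid-height of its bar, 52.5 mm above the bench; at jig [30, 48, 52.5] mm.
- lever_knob (a point): Middle of the upright red knob (22 mm across, 22 mm high, 58..80 mm above the bench), 94 mm from the pivot near the lever's end. The bar below it is 20 mm wide, 47..58 mm above the bench, and reaches 108 mm from the pivot.
- dowel_jar: Bystander: glass jar of dowels with a red lid, 63x63x85 mm; origin in the middle of its underside. Leave it alone.
- glue: Bystander: yellow glue bottle, 63x63x190 mm; origin in the middle of its underside. Leave it alone.
- pliers: Bystander: red-handled pliers, 44x176x12 mm; origin in the middle of its underside. Leave it alone.
- square: Bystander: combination square, 83x250x19 mm; origin in the middle of its underside. Leave it alone.
- tape_measure: Bystander: yellow tape measure, 38x80x67 mm; origin in the middle of its underside. Leave it alone.
- mallet: Bystander: wooden mallet, 110x248x70 mm; origin in the middle of its underside. Leave it alone.
- driver: Bystander: red screwdriver, 26x219x26 mm; origin in the middle of its underside. Leave it alone.
- masking_tape: Bystander: roll of masking tape, 101x101x36 mm; origin in the middle of its underside. Leave it alone.
Things that resemble listed ones, but are neither listed nor needed, are in the scene too. Of the things like the blank, leave any that is blue or purple; of the rest the larger one is meant.

How it is judged (in metres and radians):
On the way, in this order (a step that is already met when the one before it is completed fails the run):
1. the blank has been tipped over and lies flat on the bed between fence and cam, at rest, not yet at the guide block (angle between blank's own y axis and vertical between 1.51 and 1.63 rad and angle between blank's own z axis and vertical below 0.06 rad and z of blank_centre in the frame of bed_corner below 0.0225 m and y of blank_centre in the frame of bed_corner between 0.0285 and 0.047 m and x of blank_head in the frame of bed_corner above -0.07 m and angle between the y axis of blank and the x axis of jig, either way round below 0.12 rad and linear speed of blank below 0.02 m/s and angular speed of blank below 0.2 rad/s), for 0.2 s.
2. the blank has been pushed along the bed: its end is within 4 mm of the guide block (angle between blank's own y axis and vertical between 1.51 and 1.63 rad and angle between blank's own z axis and vertical below 0.06 rad and z of blank_centre in the frame of bed_corner below 0.0225 m and y of blank_centre in the frame of bed_corner between 0.0285 and 0.047 m and x of blank_head in the frame of bed_corner above -0.07 m and angle between the y axis of blank and the x axis of jig, either way round below 0.12 rad and x of blank_head in the frame of bed_corner above -0.004 m), for 0.2 s.
At the end, for the whole second after the job is handed in: The blank lies flat on the bed and at rest, its end within 4 mm of the guide block, its side within 2.5 mm of the fence and parallel with it (0.025 rad); the lever is swung to more than 1.35 rad and the cam presses on the blank with more than 4 N (all of step 2 and linear speed of blank below 0.02 m/s and angular speed of blank below 0.2 rad/s and y of blank_centre in the frame of bed_corner below 0.0335 m and angle between the y axis of blank and the x axis of jig, either way round below 0.025 rad and value of joint cam_turn above 1.35 rad and contact force between cam and blank above 4 N); the robot touches nothing.
It fails at once if the blank was slid along (over 25 mm) while it still stood, instead of being tipped over (angle between blank's own y axis and vertical below 0.15 rad and distance of blank_foot from where it was at the start of the episode above 0.025 m).
It fails at once if the blank was lifted (z of blank_centre in the frame of bed_corner above 0.085 m or (angle between blank's own y axis and vertical above 1.4 rad and z of blank_centre in the frame of bed_corner above 0.045 m)).
It fails at once if another thing on the bench was moved by more than 20 mm (distance of any of dowel_jar, glue, pliers, square, tape_measure, mallet, driver, masking_tape from where it was at the start of the episode above 0.02 m).
It also fails if it takes over 61 s, if anything falls off the work surface, if the arm or the gripper's body presses on something with over 40 N, if the wrist force passes 120 N, or if a joint passes its speed limit or range.

## Robot

A 6-joint arm with a two-finger parallel gripper is mounted at the origin on a cart in front of the work surface, level with it; the furniture and walls round the work are solid. World frame = base frame: x ahead of the robot, y to its left, z up, the work surface at z = 0. Lengths are in m, angles in degrees, forces in N, time in s.
With the tool pointing down it reaches from about 0.25 to 0.725 m from the base axis. Payload 9.7 kg.
Tool frame: the origin (TCP) lies at the very end of the fingers, on their centre line; the grasp point (between the pads) lies 19 mm behind it (arm.pinch_z is the distance from the TCP to the grasp point, in m); z points along the fingers, y is the line along which they close (so a half turn about z gives the same grasp; the last joint's range is limited). The gripper opens to 85 mm and grips with 20 to 120 N. Pads are 22 mm wide; open, the fingers measure 114 mm over their backs; the gripper's body (76 mm by 85 mm) begins 54 mm behind the grasp point. The pads swing forward as they close: fully open they stand 13 mm farther back than shut.
Start: joints at [-67.895, 4.979, 10.078, 95.1, 0, 90], TCP at [0.207, -0.51, 0.231] pointing down, gripper open.
Joint ranges: [-179.16, 179.16], [-48.56, 103.87], [-65.8, 70.77], [-126.05, 130.52], [-82.76, 87.17], [-180, 180]. Speed limits (degrees/s): [127.2, 127.2, 147.25, 180, 180, 180].

## Interface

Orientations are given as a 3x3 rotation matrix whose columns are the frame's x, y, z axes.
In Python, from workcell import sense, optics, arm gives the robot as it stands.
- The arm moves only by the shell command python3 -m crank 'ROWS' [OPENING] [FORCE]. ROWS is text: rows parted by semicolons, each of 4 numbers parted by spaces: the shift along the tool's x, y, z in cm, then the turn about the tool's z in rad. In form: dx dy dz twist; .... A call has 1 to 12 rows; each row is the pose to reach, as a shift and turn from the pose commanded when the call began, along the tool's axes at that moment; what a row does not reach only later rows make up. A row lasts 1/12 s, in which the tool goes at most 41.7 mm and 7.16 degrees, less where a joint would pass 70% of its speed; a pose out of reach is approached as far as the arm can. A call with a gripper value outside its range is refused whole. OPENING is the closure, from -1 (fully open) to 1 (shut), set as the call begins (- or left out, the last holds). The fingers move at their own pace and stop on an object; FORCE is the grip in N (left out, the last holds). Time passes only in rows, so rows that repeat a pose let the fingers close. It gives the time, the measured TCP pose, the force, the opening and the grip force at its end, in the units of the state.
- sense(): the state, without advancing time (a new reading comes with each control period).
- optics.capture(name): name is "scene" or "top"; returns a dict with "pixels" (384x512x3 uint8, blue, green, red), "fx", "fy", "cx", "cy" (pixels), "R" (3x3) and "t" (3): a world point X has camera coordinates R X + t. Camera axes: x right, y down, z forward; pixel columns grow to the right and rows downward; lengths in m; the calibration is good to about 2 mm. A picture is of the moment at which its call begins. There is no depth.
- arm.finish_job(): hands the job in; it is judged then, once.
The state is a dict: "time_s": time; "q": joint angles; "qd": joint speeds; "tau": joint torques, N m; "eef_pos": TCP position; "tcp_rot": TCP orientation; "wrist_force": force on the tool from outside, world axes, zero at the start; "torque": the same for the moment, N m; "finger_gap": opening from 0.0 (shut) to 1.0 (fully open); "grasp_force": force on a finger pad.
Only numpy, scipy, OpenCV 4.12 (cv2) and the standard library are available. Lean on these libraries where they do the work, as an engineer would, in place of code of your own. Each camera call takes 0.05 s, during which the arm holds its last target. There are 200 camera calls.

## Working session

There is one attempt and no reset: what is moved stays moved. The work goes in short steps, Python scripts to look and compute and a shell command to move; the robot and the scene stay as the last step left them, time stands still between calls to the robot, and variables do not carry over. Pictures are saved under pics/ and viewed, at most 10 in all, crops included, and the job is handed in when it is done.

```bash
mkdir -p pics; ls; python3 - <<'E'
from workcell import sense, optics, arm
import cv2,numpy as np
s=sense(); print(s['time_s'],s['eef_pos'],s['tcp_rot'],s['finger_gap'])
for n in("scene","top"):
    c=optics.capture(n); cv2.imwrite(f"pics/{n}0.png",c["pixels"]); print(n,c["fx"],c["fy"],c["cx"],c["cy"],np.round(c["R"],4).tolist(),np.round(c["t"],4).tolist())
a=[cv2.resize(cv2.imread(f"pics/{n}0.png"),(800,600),interpolation=cv2.INTER_CUBIC) for n in("scene","top")]
cv2.imwrite("pics/s0.png",a[0]);cv2.imwrite("pics/t0.png",a[1])
E
```

```text
pics
0.0 [ 0.20686589 -0.50935676  0.23058425] [[ 9.26497122e-01  3.76301504e-01 -5.11382168e-04]
 [ 3.76301851e-01 -9.26496304e-01  1.23103527e-03]
 [-1.05532642e-05 -1.33298469e-03 -9.99999112e-01]] 0.9990758221038231
scene 368.0590461951408 368.0590461951408 255.06397022984044 188.79370289136827 [[-0.8508, -0.5256, -0.0022], [-0.2284, 0.3735, -0.8991], [0.4733, -0.7644, -0.4378]] [0.5205, 0.2491, 1.2254]
top 429.4958989778377 429.4958989778377 249.76568591348618 192.79844242634144 [[0.4128, -0.9108, -0.0016], [-0.8426, -0.3812, -0.3804], [0.3459, 0.1583, -0.9248]] [-0.2348, 0.5379, 1.5173]
```

View pics/s0.png

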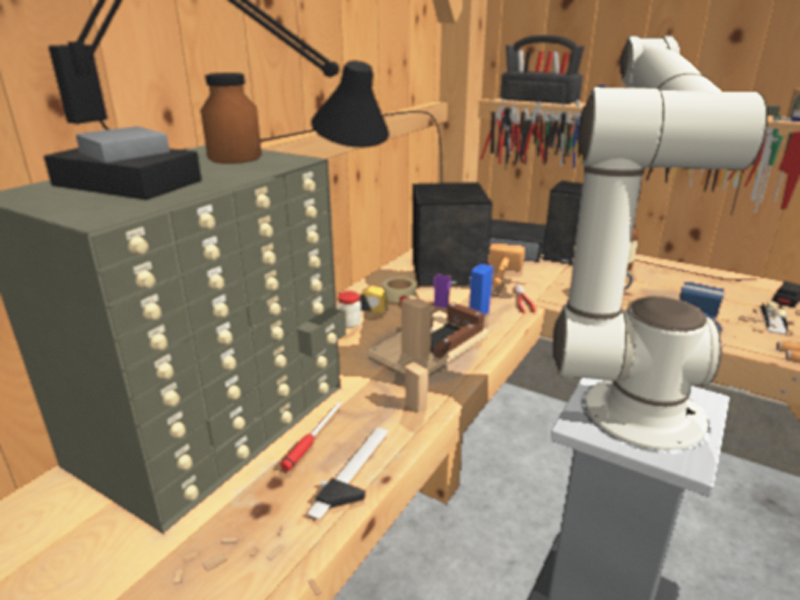

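View pics/t0.png

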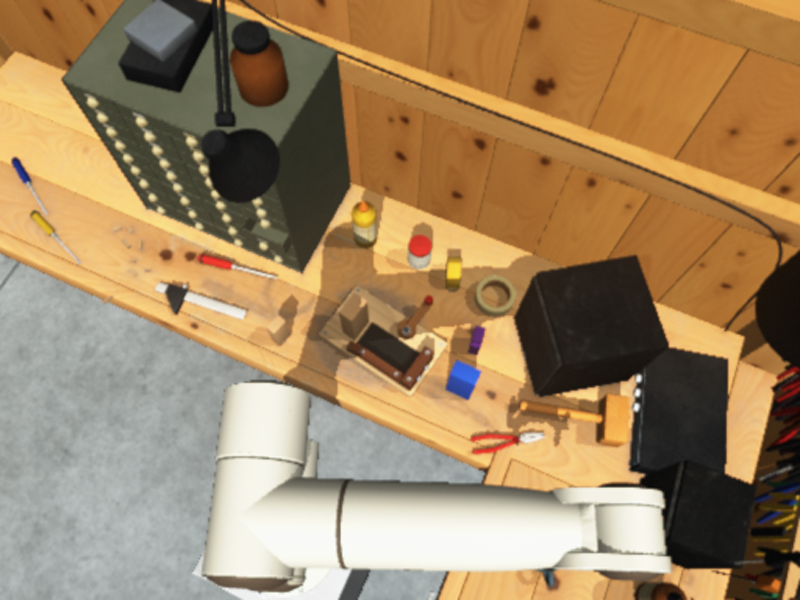

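Scene and top show the jig at top ≈(385,340) of 800x600, with the guide block at the lower right, the cam at (405,330) and the red knob at (428,300). There are four block-like things in the top view: pale on the jig (355,313), pale smaller on the bench (277,328), blue (463,380) and purple (477,340). The pale one standing on the jig is the larger non-blue/purple one and stands at the open end, so it is the one meant. I'll confirm that with an enlarged crop.

```bash
python3 - <<'E'
import cv2
a=cv2.imread("pics/top0.png")[175:260,165:300]; cv2.imwrite("pics/c1.png",cv2.resize(a,None,fx=5.9,fy=5.9,interpolation=cv2.INTER_CUBIC))
E
```

```text
(no output)
```

View pics/c1.png

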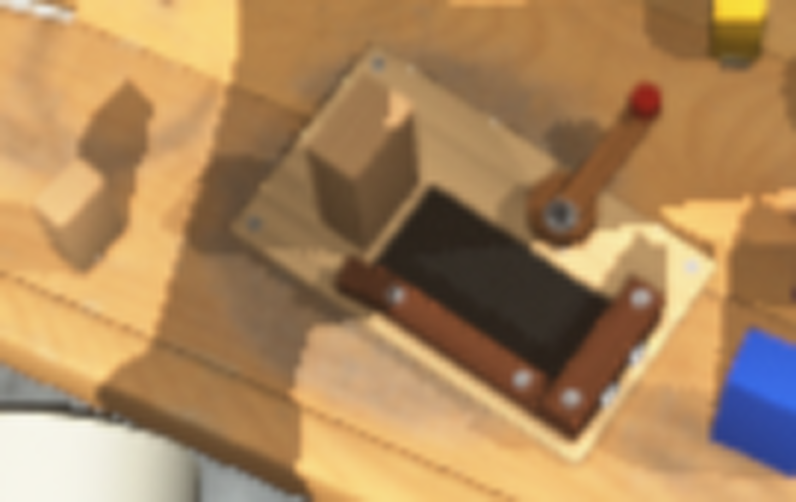

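The crop confirms it: the pale blank on the jig (crop 360,160) is larger than the loose pale one (75,215). Jig base corners in the crop are (372,47), (714,258), (575,460) and (232,228), with the pivot at (559,212) and the knob at (646,100).

```bash
cat > h.py <<'E'
from workcell import sense, optics, arm
import cv2,numpy as np
def ray(c,uv,z):
    R=np.array(c["R"]);t=np.array(c["t"]);o=-R.T@t
    d=R.T@np.array([(uv[0]-c["cx"])/c["fx"],(uv[1]-c["cy"])/c["fy"],1]); return o+d*(z-o[2])/d[2]
def proj(c,X):
    p=np.array(c["R"])@X+np.array(c["t"]); return np.array([p[0]/p[2]*c["fx"]+c["cx"],p[1]/p[2]*c["fy"]+c["cy"]])
def rigid(A,B):  # B=R A+t, 2D
    A=np.array(A);B=np.array(B);a=A-A.mean(0);b=B-B.mean(0)
    th=np.arctan2((a[:,0]*b[:,1]-a[:,1]*b[:,0]).sum(),(a*b).sum());R=np.array([[np.cos(th),-np.sin(th)],[np.sin(th),np.cos(th)]])
    return th,R,B.mean(0)-R@A.mean(0)
E
python3 - <<'E'
from h import *
c=optics.capture("top")
un=lambda u,v:np.array([165+(u+.5)/5.9-.5,175+(v+.5)/5.9-.5])
J=[[-.155,.093],[.127,.093],[.127,-.073],[-.155,-.073],[.03,.048]]
P=[(372,47,.018),(714,258,.018),(575,460,.018),(232,228,.018),(559,212,.060)]
W=[ray(c,un(u,v),z)[:2] for u,v,z in P]
th,R,t=rigid(J,W); print("th",th,"t",t)
print("resid mm",np.round(((np.array(J)@R.T+t)-W)*1000,1).tolist())
w2j=lambda w:np.round((R.T@(w-t))*1000,1)
print("knob jig",w2j(ray(c,un(646,100),.080)[:2]))
for u,v in((376,76),(415,110),(308,155),(345,187)): print("blank top jig",w2j(ray(c,un(u,v),.158)[:2]))
for u,v in((357,250),): print("blank foot edge",w2j(ray(c,un(u,v),.018)[:2]))
np.savez("jig.npz",R=R,t=t,th=th)
# bystander bench coords near
for n,u,v,z in(("purple",477,330,.05),("bluetop",463,368,.1),("glue",363,210,.1),("jar",420,245,.08),("tape",454,265,.06),("mallet",520,408,.03),("pliers",475,440,.01)):
    w=ray(c,((u+.5)*.64-.5,(v+.5)*.64-.5),z)[:2]; print(n,np.round(w,3),w2j(w))
E
```

```text
th -1.7437186797028144 t [ 0.50949202 -0.0106017 ]
resid mm [[4.0, 3.0], [-0.2, -2.8], [-0.6, -2.9], [-2.4, 3.3], [-0.8, -0.6]]
knob jig [ 36.7 139. ]
blank top jig [-96.5  28.7]
blank top jig [-63.4  23.6]
blank top jig [-100.5  -37.8]
blank top jig [-69.5 -42.1]
blank foot edge [-74.4 -35.8]
purple [ 0.627 -0.208] [174.3 149.4]
bluetop [ 0.506 -0.214] [201.2  31.7]
glue [0.792 0.179] [-235.1  245.7]
jar [0.77  0.008] [-63.4 252.9]
tape [ 0.763 -0.09 ] [ 34.6 263. ]
mallet [ 0.493 -0.374] [360.6  45.8]
pliers [ 0.382 -0.305] [311.7 -75. ]
```

```bash
python3 - <<'E'
import cv2,numpy as np
a=cv2.imread("pics/top0.png")[183:221,208:246]; b=cv2.imread("pics/scene0.png")[185:261,230:315]
r=lambda i,f:cv2.resize(i,None,fx=f,fy=f,interpolation=cv2.INTER_CUBIC)
A=r(a,10);B=r(b,4.9); h=max(A.shape[0],B.shape[0])
p=lambda i:cv2.copyMakeBorder(i,0,h-i.shape[0],0,0,cv2.BORDER_CONSTANT)
cv2.imwrite("pics/c2.png",np.hstack([p(A),p(B)]));print(A.shape,B.shape)
E
```

```text
(380, 380, 3) (372, 417, 3)
```

View pics/c2.png

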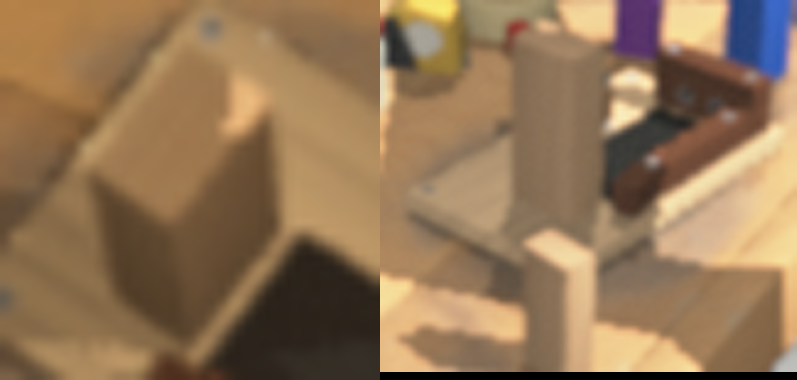

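The left crop (10x, origin 208,183) gives the blank's top corners at (92,172), (175,222), (270,108) and (190,45). Its foot edge runs (190,345) to (283,232), almost parallel to the liner's end (205,360) to (300,235).

```bash
cat >> h.py <<'E'
G=np.load("jig.npz") if __import__("os").path.exists("jig.npz") else None
w2j=lambda w:np.round((G["R"].T@(np.array(w)[:2]-G["t"]))*1000,1)
def to(x,y,z,yaw=0.):
    "rows units from measured pose to jig x,y mm, z m; yaw: tool x = -jig x turned ccw by yaw"
    s=sense();Rt=np.array(s["tcp_rot"]);w=np.append(G["R"]@(np.array([x,y])/1000)+G["t"],z)
    d=Rt.T@(w-s["eef_pos"])*100
    a=np.arctan2(Rt[1,0],Rt[0,0]);b=float(G["th"])+np.pi+yaw;e=(b-a+np.pi)%(2*np.pi)-np.pi
    print("d",np.round(d,2),"twist",round(-e,3))
def st():
    s=sense();Rt=np.array(s["tcp_rot"])
    print(round(s["time_s"],2),"jig",w2j(s["eef_pos"]),"z",round(s["eef_pos"][2],4),"yaw",round((np.arctan2(Rt[1,0],Rt[0,0])-float(G["th"])-np.pi+np.pi)%(2*np.pi)-np.pi,3),"F jig",np.round(G["R"].T@np.array(s["wrist_force"])[:2],1),"Fz",round(s["wrist_force"][2],1),"gap",round(s["finger_gap"],2),"q",np.round(s["q"],0))
E
python3 - <<'E'
from h import *
c=optics.capture("top")
un=lambda u,v:np.array([208+(u+.5)/10-.5,183+(v+.5)/10-.5])
def pr(n,u,v,z):print(n,w2j(ray(c,un(u,v),z)))
for p in((92,172),(175,222),(270,108),(190,45)):pr("top",*p,.158)
for p in((190,345),(283,232)):pr("foot",*p,.018)
for p in((205,360),(300,235)):pr("liner",*p,.018)
st();to(-150,-6,.231);to(-150,-6,.14)
E
```

```text
top [-103.1  -34.4]
top [-67.  -33.2]
top [-64.2  22.5]
top [-102.8   26.4]
foot [-69.5 -32.9]
foot [-66.5  26.2]
liner [-61.  -34.6]
liner [-60.2  29. ]
0.2 jig [ 543.5 -212.2] z 0.2308 yaw -1.012 F jig [-0.1  1. ] Fz 0.5 gap 1.0 q [-68.   5.  10.  95.   0.  90.]
d [ 5.425e+01 -4.787e+01  2.000e-02] twist -1.012
d [ 54.25 -47.86   9.12] twist -1.012
```

```bash
python3 -m crank '4 -4 0 -0.1; 8 -7 0 -0.2; 12 -10 0 -0.3; 16 -14 0 -0.4; 20 -17 0 -0.5; 24 -21 0 -0.6; 27 -24 0 -0.7; 30 -26 0 -0.8; 33 -29 0 -0.9; 36 -32 0 -1; 39 -34 0 -1.01; 42 -37 0 -1.01' 1 40; python3 - <<'E'
from h import *
st();to(-150,-4,.231)
E
```

```text
time_s: 1.2
eef_pos: [0.4311, -0.0607, 0.2314]
tcp_rot: [[0.173, 0.985, 0.001], [0.985, -0.173, -0.0], [-0.0, 0.001, -1.0]]
wrist_force: [0.4, -1.9, 0.0]
finger_gap: -0.002
grasp_force: 0.0
1.2 jig [ 62.8 -68.6] z 0.2314 yaw -0.001 F jig [1.8 0.7] Fz 0.0 gap -0.0 q [ -8. -11.  -5.  96.  -0.  92.]
d [21.29  6.45  0.04] twist -0.001
```

```bash
python3 -m crank '4 1 0 0; 8 2 0 0; 12 3.5 0 0; 16 5 0 0; 19 6 0 0; 21.3 6.4 0 0; 21.3 6.4 3 0; 21.3 6.4 6 0; 21.3 6.4 8 0; 21.3 6.4 8.9 0; 21.3 6.4 8.9 0' 1; python3 - <<'E'
from h import *
st()
c=optics.capture("top"); cv2.imwrite("pics/c3.png",cv2.resize(c["pixels"][150:270,165:325],None,fx=5,fy=5,interpolation=cv2.INTER_CUBIC))
E
```

```text
time_s: 2.12
eef_pos: [0.5296, 0.1356, 0.1401]
tcp_rot: [[0.174, 0.985, -0.004], [0.985, -0.174, -0.001], [-0.002, -0.003, -1.0]]
wrist_force: [-1.5, -0.1, -0.2]
finger_gap: -0.002
grasp_force: 0.0
2.12 jig [-147.5   -5.3] z 0.1401 yaw -0.002 F jig [ 0.4 -1.4] Fz -0.2 gap -0.0 q [ 14.   4.  -1.  85.   0. 114.]
```

View pics/c3.png

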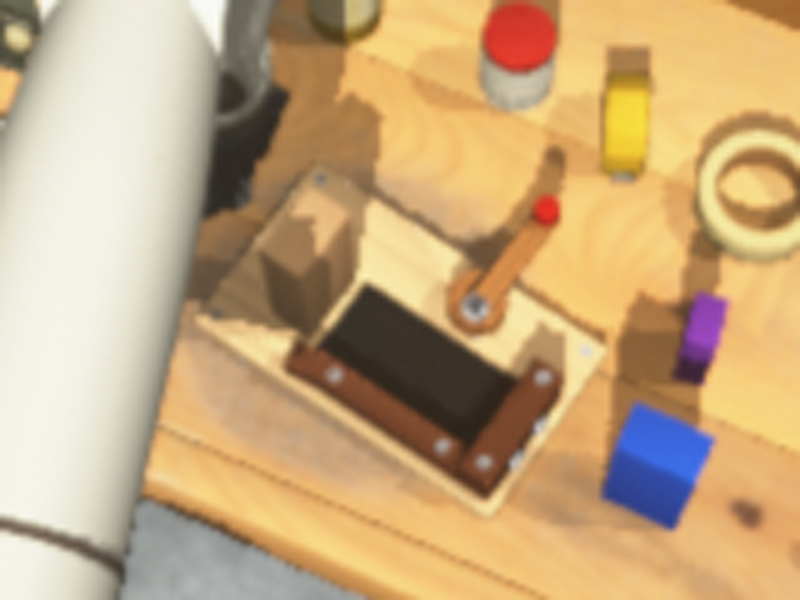

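Gripper is behind the blank with the jig unmoved; the fingers are hidden by the arm near (240,180). Now push to tip it.

```bash
python3 -m crank '-1.2 0 0 0; -2.2 0 0 0; -2.6 0 0 0; -3 0 0 0; -3.4 0 0 0; -3.8 0 0 0; -4.2 0 0 0; -4.6 0 0 0; -5 0 0 0; -5.4 0 0 0; -5.8 0 0 0'; python3 - <<'E'
from h import *
st()
c=optics.capture("top"); cv2.imwrite("pics/c4.png",cv2.resize(c["pixels"][150:270,165:325],None,fx=5,fy=5,interpolation=cv2.INTER_CUBIC))
E
```

```text
time_s: 3.08
eef_pos: [0.5205, 0.0784, 0.1422]
tcp_rot: [[0.174, 0.985, -0.0], [0.985, -0.174, -0.0], [-0.0, -0.0, -1.0]]
wrist_force: [-0.3, 0.2, -0.2]
finger_gap: 0.004
grasp_force: 0.1
3.08 jig [-89.6  -4.4] z 0.1422 yaw -0.002 F jig [-0.2 -0.4] Fz -0.2 gap 0.0 q [  9.   1.  -4.  85.  -0. 109.]
```

View pics/c4.png

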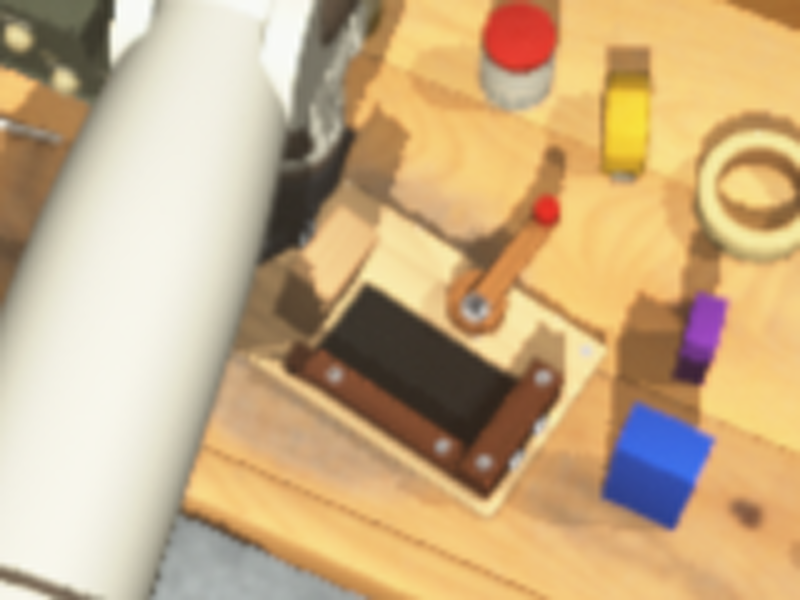

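The blank's top has moved to (345,240) while its foot stays put, so it is tipping. Keep going.

```bash
python3 -m crank '-0.3 0 0 0; -0.6 0 0 0; -0.9 0 0 0; -1.2 0 0 0; -1.5 0 0 0; -1.8 0 0 0; -2 0 0 0; -2 0 0 0; -2 0 0 0; -2 0 0 0; -2 0 0 0; -2 0 0 0'; python3 - <<'E'
from h import *
st()
c=optics.capture("top"); cv2.imwrite("pics/c5.png",cv2.resize(c["pixels"][150:270,165:325],None,fx=5,fy=5,interpolation=cv2.INTER_CUBIC))
E
```

```text
time_s: 4.13
eef_pos: [0.5172, 0.0592, 0.1423]
tcp_rot: [[0.174, 0.985, 0.0], [0.985, -0.174, -0.0], [-0.0, 0.0, -1.0]]
wrist_force: [0.1, 0.3, -0.5]
finger_gap: -0.001
grasp_force: 0.0
4.13 jig [-70.   -4.5] z 0.1423 yaw -0.002 F jig [-0.3  0. ] Fz -0.5 gap -0.0 q [  7.   0.  -5.  85.  -0. 107.]
```

View pics/c5.png

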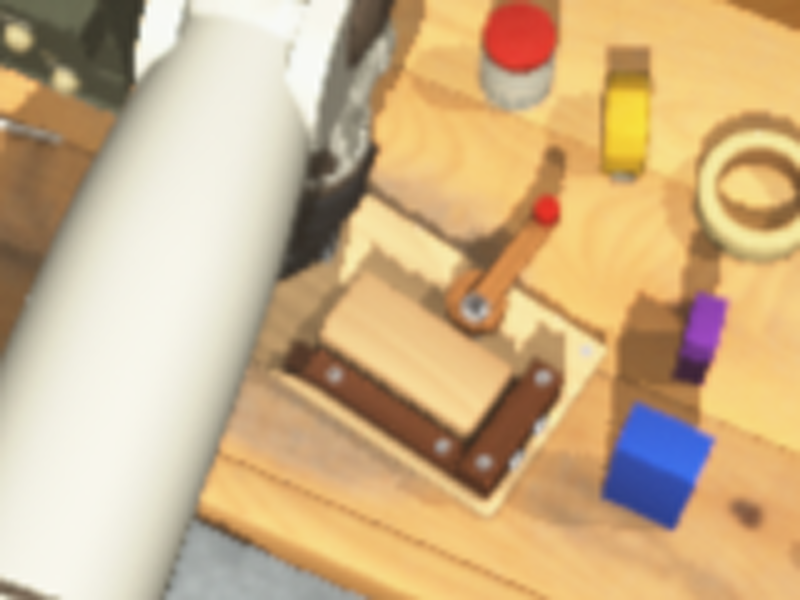

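Blank lies flat between the fence and cam, its head edge (515,370)–(463,430) short of the block. Now compute its place and go behind the foot.

```bash
python3 - <<'E'
from h import *
c=optics.capture("top")
for n,u,v in(("foot cam",362,268),("foot fence",319,340),("head cam",516,370),("head fence",463,432)): print(n,w2j(ray(c,(165+(u+.5)/5-.5,150+(v+.5)/5-.5),.057)))
to(-115,-7,.142);to(-115,-7,.034)
E
python3 -m crank '2 -0.1 0 0; 4 -0.2 0 0; 4.7 -0.2 0 0; 4.7 -0.2 3 0; 4.7 -0.2 6 0; 4.7 -0.2 9 0; 4.7 -0.2 10.4 0; 4.7 -0.2 10.8 0; 4.7 -0.2 10.8 0'; python3 -c "
from h import *
st()"
```

```text
foot cam [-59.4  26. ]
foot fence [-52.8 -40.6]
head cam [84.6 23.9]
head fence [ 78.6 -39.3]
d [ 4.5  -0.26  0.03] twist -0.002
d [ 4.5  -0.26 10.83] twist -0.002
time_s: 4.98
eef_pos: [0.5227, 0.1054, 0.0334]
tcp_rot: [[0.174, 0.985, -0.002], [0.985, -0.174, -0.0], [-0.001, -0.002, -1.0]]
wrist_force: [0.1, -0.2, 0.1]
finger_gap: 0.0
grasp_force: 0.0
4.98 jig [-116.5   -7. ] z 0.0334 yaw -0.002 F jig [0.2 0.1] Fz 0.1 gap 0.0 q [ 11.   4. -13.  73.  -0. 111.]
```

```bash
python3 -m crank '-1.5 0 0 0; -3 0 0 0; -4 0 0 0; -4.4 0 0 0; -4.7 0 0 0; -5 0 0 0; -5.2 0 0 0; -5.4 0 0 0; -5.4 0 0 0'; python3 -c "
from h import *
st()"
```

```text
time_s: 5.73
eef_pos: [0.5142, 0.0527, 0.0346]
tcp_rot: [[0.174, 0.985, 0.001], [0.985, -0.174, 0.0], [0.0, 0.001, -1.0]]
wrist_force: [1.3, 3.0, 2.1]
finger_gap: 0.003
grasp_force: 1.2
5.73 jig [-63.2  -6.2] z 0.0346 yaw -0.002 F jig [-3.2  0.7] Fz 2.1 gap 0.0 q [  6.   1. -16.  73.   0. 106.]
```

```bash
python3 -m crank '-0.1 0 0 0; -0.2 0 0 0; -0.3 0 0 0; -0.3 0 0 0'; python3 -c "
from h import *
st()"; python3 -m crank '-0.1 0 0 0; -0.2 0 0 0; -0.3 0 0 0; -0.3 0 0 0'; python3 -c "
from h import *
st()"
```

```text
time_s: 6.07
eef_pos: [0.5134, 0.0495, 0.0343]
tcp_rot: [[0.174, 0.985, -0.0], [0.985, -0.174, 0.0], [-0.0, -0.0, -1.0]]
wrist_force: [0.4, 3.2, 1.8]
finger_gap: -0.002
grasp_force: 1.5
6.07 jig [-59.9  -6.5] z 0.0343 yaw -0.002 F jig [-3.2 -0.1] Fz 1.8 gap -0.0 q [  6.   1. -16.  73.   0. 106.]
time_s: 6.4
eef_pos: [0.5136, 0.0479, 0.0343]
tcp_rot: [[0.173, 0.985, 0.001], [0.985, -0.173, 0.003], [0.003, 0.001, -1.0]]
wrist_force: [3.8, 11.3, -0.8]
finger_gap: 0.001
grasp_force: 6.1
6.4 jig [-58.3  -6.1] z 0.0343 yaw -0.001 F jig [-11.8   1.8] Fz -0.8 gap 0.0 q [  5.   1. -16.  73.   0. 105.]
```

```bash
python3 -m crank '1 0 0 0; 3 0 0 0; 3 0 -4 0; 3 0 -8 0; 3 0 -11 0; 0 2 -11 0; -4 5 -11 0; -7 8 -11 0; -9 11 -11 0; -11.5 14 -11 0; -13 14.5 -11 0; -13 14.5 -11 0'; python3 - <<'E'
from h import *
st()
for n in("top","scene"):
    c=optics.capture(n);h=cv2.cvtColor(c["pixels"],cv2.COLOR_BGR2HSV);m=cv2.inRange(h,(0,150,70),(6,255,255))|cv2.inRange(h,(172,150,70),(180,255,255))
    k,l,s,ce=cv2.connectedComponentsWithStats(m)
    for i in range(1,k):
        if s[i,4]>5: print(n,s[i].tolist(),ce[i].round(1),w2j(ray(c,ce[i],.072)))
to(75,138,.144);to(75,138,.064)
E
```

```text
time_s: 7.4
eef_pos: [0.6333, -0.1102, 0.1421]
tcp_rot: [[0.178, 0.984, -0.003], [0.984, -0.178, -0.001], [-0.002, -0.003, -1.0]]
wrist_force: [-0.7, 0.6, 0.4]
finger_gap: -0.003
grasp_force: 0.0
7.4 jig [ 76.8 139.1] z 0.1421 yaw -0.006 F jig [-0.5 -0.8] Fz 0.4 gap -0.0 q [-10.  17.  14.  87.  -0.  90.]
top [127, 163, 22, 9, 112] [137.3 167. ] [-470.5  -75.2]
top [498, 235, 14, 8, 38] [504.8 237.8] [842.4 467.4]
top [497, 244, 15, 13, 87] [505.2 250. ] [861. 424.]
top [498, 274, 13, 10, 46] [504.5 278.8] [898.6 322.2]
top [302, 278, 30, 12, 153] [316.8 282.6] [352.3 -66.4]
scene [343, 33, 5, 13, 30] [344.8  38.9] [8230.1 4320.2]
scene [349, 33, 4, 13, 32] [350.6  39.2] [8234.2 4154. ]
scene [359, 34, 5, 13, 36] [360.8  39.5] [8299.5 3903.8]
scene [437, 62, 4, 9, 21] [438.2  65.4] [4565.5  843. ]
scene [499, 84, 13, 49, 351] [506.1 105.9] [2479.3 -329.9]
scene [441, 86, 10, 18, 53] [446.1  92.9] [2703.7  185.7]
scene [461, 89, 8, 16, 42] [464.6  96. ] [2667.3   20.6]
scene [319, 94, 3, 8, 17] [319.6  97.3] [1783.9  955.1]
scene [470, 94, 12, 15, 45] [477.2 100.6] [2540.3 -108.9]
scene [479, 100, 7, 15, 19] [482.3 106.9] [2320.2 -196.4]
scene [217, 187, 13, 7, 74] [222.7 189.8] [-50.2 263.2]
scene [332, 189, 10, 10, 34] [335.8 193.1] [ 240.5 -113.5]
scene [256, 190, 4, 5, 19] [257.6 191.9] [ 32.9 138.8]
scene [498, 191, 7, 3, 13] [501.2 192. ] [ 706.7 -628.2]
scene [180, 278, 21, 24, 190] [190.  289.2] [-540.3 -117.2]
d [-0.12  0.03 -0.06] twist -0.004
d [-0.11  0.04  7.94] twist -0.004
```

```bash
python3 -m crank '0 0 3 0; 0 0 6 0; 0 0 7.8 0; 0 0 7.8 0; 0.8 0.1 7.8 0; 1.4 0.2 7.8 0; 1.4 0.2 7.8 0'; cat >> h.py <<'E'
def arc(angs,off=22.):
    s=sense();Rt=np.array(s["tcp_rot"]);p=np.array(s["eef_pos"]);a0=np.arctan2(Rt[1,0],Rt[0,0])-float(G["th"])-np.pi
    for a in angs:
        r=np.array([[np.cos(a),-np.sin(a)],[np.sin(a),np.cos(a)]])@[off,94.]
        w=G["R"]@((np.array([30,48.])+r)/1000)+G["t"]
        d=Rt[:2,:2].T@(w-p[:2])*100; print(round(a,2),np.round(d,1),"tw",round(-((a-a0+np.pi)%(2*np.pi)-np.pi),2))
E
python3 -c "
from h import *
st();arc(np.arange(0,1.55,.1))"
```

```text
time_s: 8.08
eef_pos: [0.6386, -0.0916, 0.0685]
tcp_rot: [[0.173, 0.985, 0.003], [0.985, -0.173, -0.0], [0.0, 0.003, -1.0]]
wrist_force: [0.4, 0.4, -0.2]
finger_gap: 0.002
grasp_force: 0.0
8.08 jig [ 57.6 141.1] z 0.0685 yaw -0.001 F jig [-0.5  0.3] Fz -0.2 gap 0.0 q [-8. 18.  7. 79.  0. 92.]
0.0 [0.6 0.1] tw -0.0
0.1 [1.5 0.3] tw -0.1
0.2 [2.5 0.3] tw -0.2
0.3 [3.4 0.3] tw -0.3
0.4 [4.4 0.2] tw -0.4
0.5 [ 5.3 -0. ] tw -0.5
0.6 [ 6.2 -0.3] tw -0.6
0.7 [ 7.1 -0.7] tw -0.7
0.8 [ 8.  -1.2] tw -0.8
0.9 [ 8.8 -1.8] tw -0.9
1.0 [ 9.5 -2.4] tw -1.0
1.1 [10.1 -3.1] tw -1.1
1.2 [10.7 -3.9] tw -1.2
1.3 [11.2 -4.7] tw -1.3
1.4 [11.6 -5.6] tw -1.4
1.5 [12.  -6.5] tw -1.5
```

```bash
python3 -m crank '0.6 0.1 0.3 0; 1.5 0.3 0.3 -0.1; 2.5 0.3 0.3 -0.2; 3.4 0.3 0.3 -0.3; 4.4 0.2 0.3 -0.4; 5.3 0 0.3 -0.5; 6.2 -0.3 0.3 -0.6; 7.1 -0.7 0.3 -0.7; 7.1 -0.7 0.3 -0.7'; python3 -c "
from h import *
st();arc(np.arange(.7,1.55,.1))
c=optics.capture('top'); cv2.imwrite('pics/c6.png',cv2.resize(c['pixels'][150:270,165:325],None,fx=5,fy=5,interpolation=cv2.INTER_CUBIC))"
```

```text
time_s: 8.83
eef_pos: [0.6433, -0.0206, 0.0642]
tcp_rot: [[-0.506, 0.862, 0.001], [0.862, 0.506, 0.0], [-0.001, 0.001, -1.0]]
wrist_force: [-0.3, 0.3, -0.5]
finger_gap: -0.002
grasp_force: 0.0
8.83 jig [-13.2 133.5] z 0.0642 yaw 0.704 F jig [-0.3 -0.3] Fz -0.5 gap -0.0 q [-2. 18.  6. 79.  0. 58.]
0.7 [0.  0.1] tw 0.0
0.8 [1.  0.3] tw -0.1
0.9 [1.9 0.3] tw -0.2
1.0 [2.9 0.3] tw -0.3
1.1 [3.8 0.2] tw -0.4
1.2 [4.8 0. ] tw -0.5
1.3 [ 5.7 -0.3] tw -0.6
1.4 [ 6.6 -0.7] tw -0.7
1.5 [ 7.4 -1.2] tw -0.8
```

View pics/c6.png

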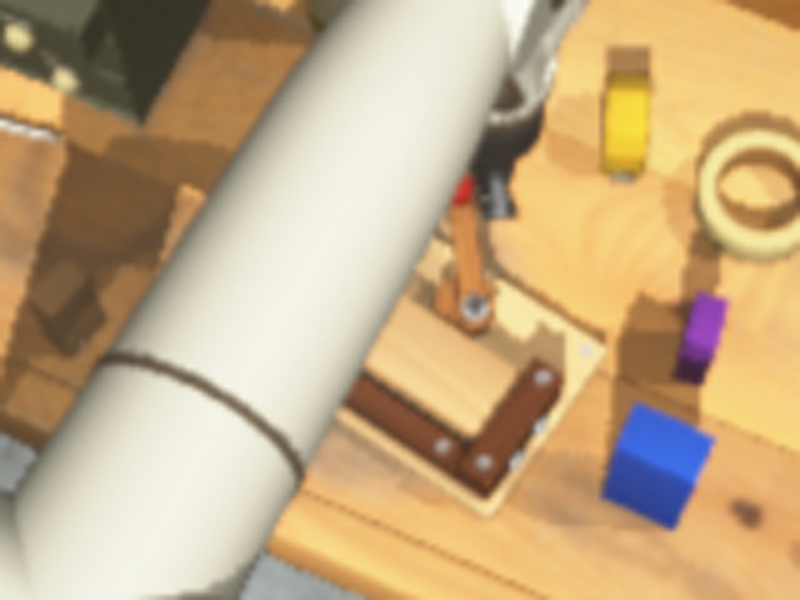

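The lever has swung: knob at (462,190), with the finger behind it at (495,200) and the blank home against the block (515,370). Continue.

```bash
python3 -m crank '1 0.3 0 -0.1; 1.9 0.3 0 -0.2; 2.9 0.3 0 -0.3; 3.8 0.2 0 -0.4; 4.8 0 0 -0.5; 5.7 -0.3 0 -0.6; 6.6 -0.7 0 -0.7; 7 -0.9 0 -0.75; 7.4 -1.2 0 -0.8; 7.4 -1.2 0 -0.8'; python3 -c "
from h import *
st();arc(np.arange(1.5,1.7,.02))"
```

```text
time_s: 9.72
eef_pos: [0.5956, 0.036, 0.0639]
tcp_rot: [[-0.97, 0.244, 0.001], [0.244, 0.97, 0.0], [-0.001, 0.001, -1.0]]
wrist_force: [1.1, 0.5, 0.1]
finger_gap: -0.0
grasp_force: 0.0
9.72 jig [-60.7  76.8] z 0.0639 yaw 1.497 F jig [-0.7  1. ] Fz 0.1 gap -0.0 q [ 3. 11. -1. 77.  0. 18.]
1.5 [0.  0.1] tw -0.0
1.52 [0.2 0.2] tw -0.02
1.54 [0.4 0.2] tw -0.04
1.56 [0.6 0.3] tw -0.06
1.58 [0.8 0.3] tw -0.08
1.6 [1.  0.3] tw -0.1
1.62 [1.2 0.3] tw -0.12
1.64 [1.4 0.4] tw -0.14
1.66 [1.6 0.4] tw -0.16
1.68 [1.7 0.4] tw -0.18
```

```bash
python3 -m crank '0.2 0.1 0 -0.02; 0.4 0.1 0 -0.04; 0.6 0.1 0 -0.06; 0.6 0.1 0 -0.06'; python3 -c "
from h import *
st()"; python3 -m crank '0.1 0 0 0; 0.2 0 0 -0.02; 0.2 0 0 -0.02'; python3 -c "
from h import *
st()"
```

```text
time_s: 10.05
eef_pos: [0.5919, 0.0381, 0.0639]
tcp_rot: [[-0.983, 0.185, 0.004], [0.185, 0.983, -0.0], [-0.004, 0.001, -1.0]]
wrist_force: [10.0, -0.6, -2.4]
finger_gap: -0.0
grasp_force: 4.9
10.05 jig [-62.2  72.7] z 0.0639 yaw 1.557 F jig [-1.1  9.9] Fz -2.4 gap -0.0 q [ 4. 11. -2. 77. -0. 14.]
time_s: 10.3
eef_pos: [0.5911, 0.0386, 0.064]
tcp_rot: [[-0.986, 0.166, 0.006], [0.166, 0.986, 0.0], [-0.006, 0.001, -1.0]]
wrist_force: [15.9, 0.3, -5.2]
finger_gap: -0.003
grasp_force: 7.7
10.3 jig [-62.5  71.9] z 0.064 yaw 1.577 F jig [-3.1 15.6] Fz -5.2 gap -0.0 q [ 4. 10. -2. 77. -0. 13.]
```

```bash
python3 -m crank '0.1 0 0 0; 0.1 0 0 0; 0.1 0 0 0; 0.1 0 0 0'; python3 -c "
from h import *
st()"; python3 -m crank '-1 0 0 0; -3 0 0 0; -4 0 -3 0; -4 0 -6 0; -4 0 -10 0; -4 0 -14 0; -6 0 -16 0; -8 0 -16 0; -11 0 -16 0; -11 0 -16 0'; python3 -c "
from h import *
st()
for n in('top','scene'):
    c=optics.capture(n); cv2.imwrite(f'pics/f_{n}.png',c['pixels'])
"
```

```text
time_s: 10.63
eef_pos: [0.5904, 0.0388, 0.064]
tcp_rot: [[-0.986, 0.167, 0.007], [0.167, 0.986, 0.0], [-0.007, 0.001, -1.0]]
wrist_force: [17.1, 0.3, -6.6]
finger_gap: 0.002
grasp_force: 8.4
10.63 jig [-62.6  71.2] z 0.064 yaw 1.576 F jig [-3.2 16.8] Fz -6.6 gap 0.0 q [ 4. 10. -3. 77. -0. 13.]
time_s: 11.47
eef_pos: [0.6989, 0.0199, 0.2193]
tcp_rot: [[-0.986, 0.167, -0.003], [0.167, 0.986, -0.0], [0.003, -0.001, -1.0]]
wrist_force: [0.4, -0.1, -2.7]
finger_gap: -0.006
grasp_force: 0.0
11.47 jig [-62.6 181.3] z 0.2193 yaw 1.576 F jig [0.1 0.4] Fz -2.7 gap -0.01 q [ 2. 27. 36. 99. -0. 11.]
```

```bash
python3 -m crank '3 -3 -1 0; 6 -6 -2 0; 9 -9 -3 0; 12 -12 -4 0; 15 -15 -5 0; 18 -18 -6 0; 21 -21 -6 0; 24 -24 -6 0; 27 -27 -6 0; 29 -30 -6 0; 29 -32 -6 0; 29 -32 -6 0'; python3 -c "
from h import *
st()
c=optics.capture('top'); cv2.imwrite('pics/c7.png',cv2.resize(c['pixels'][165:255,190:310],None,fx=6.6,fy=6.6,interpolation=cv2.INTER_CUBIC))"
```

```text
time_s: 12.57
eef_pos: [0.3536, -0.2492, 0.2841]
tcp_rot: [[-0.986, 0.17, 0.002], [0.17, 0.986, -0.002], [-0.002, -0.002, -1.0]]
wrist_force: [1.1, -0.1, -0.3]
finger_gap: 0.002
grasp_force: 0.0
12.57 jig [ 261.9 -112.6] z 0.2841 yaw 1.573 F jig [-0.1  1.1] Fz -0.3 gap 0.0 q [-35. -10.   2. 101.  -0. -25.]
```

View pics/c7.png

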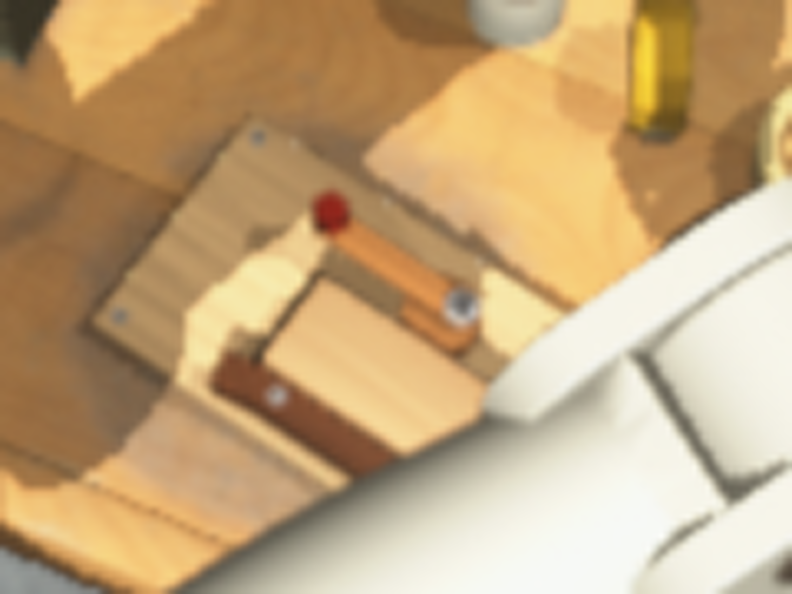

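The lever lies along the bed (knob (331,212), pivot (460,305)), with the cam on the blank and the blank along the fence. One numeric check before handing in.

```bash
python3 - <<'E'
from h import *
c=optics.capture("top")
un=lambda u,v:(190+(u+.5)/6.6-.5,165+(v+.5)/6.6-.5)
k=w2j(ray(c,un(331,205),.08));p=w2j(ray(c,un(461,304),.06));d=k-p;print(k,p,"angle",np.arctan2(-d[0],d[1]))
for n,u,v,z in(("foot cam",325,276,.057),("foot fence",262,356,.057),("side cam far",482,378,.057),("fence far side",398,455,.057)):print(n,w2j(ray(c,un(u,v),z)))
E
```

```text
[-62.9  50.5] [29.8 48.5] angle 1.5492247003979303
foot cam [-46.   19.2]
foot fence [-47.9 -41.8]
side cam far [64.4 18.6]
fence far side [ 50.4 -46.7]
```

```bash
python3 -c "
from workcell import arm
print(arm.finish_job())"
```

```text
the job is handed in; nothing more can be done
None
```

I handed the job in at about 12.6 s. The blank was tipped flat, pushed home against the guide block at about 12 N, and clamped by the cam at about 17 N on the knob. The last picture puts the blank along the fence with the lever near 1.55 rad; I could not measure the cam's force on the blank directly, and no verdict came back.

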